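Make up two slide-staining kits

TASK

Make up two slide-staining kits from the stock on the bench: the long tray with three bays gets the tall bottle, the squat jar and the long slide box; the short tray with two bays gets the metal tube block and the square box. Stand each thing upright and flat on the tray floor in a bay of its own (any bay of its tray will do), never tip the bottle or the jar over, and leave the amber vial, the beaker and the culture dish where they are.

Things in the scene. Friction and masses are not known exactly. Their poses are not given: they have to be found in the camera images.
- tray3: The long grey kit tray, 108 mm (its x) by 238 mm (its y), three bays in a row. Floor and all walls are 4 mm thick, the walls rise to 14 mm above the bench (10 mm above the tray floor, which is at z = 4 mm), and the tray is fixed to the bench. Bays lie side by side along the tray's y axis, 78 mm apart; each bay is 100 mm (tray x) by 74 mm (tray y) inside. Bay centres at tray y = -78, 0 and +78 mm, x = 0. Its origin is the centre of its underside; z is up.
- tray2: The short grey kit tray, 108 mm (its x) by 160 mm (its y), two bays in a row. Floor and all walls are 4 mm thick, the walls rise to 14 mm above the bench (10 mm above the tray floor, which is at z = 4 mm), and the tray is fixed to the bench. Bays lie side by side along the tray's y axis, 78 mm apart; each bay is 100 mm (tray x) by 74 mm (tray y) inside. Bay centres at tray y = -39 and +39 mm, x = 0. Its origin is the centre of its underside; z is up.
- bottle: Tall round white plastic bottle, 42 mm diameter, straight-sided to a height of 62 mm, then a shoulder and a grey cap of 30 mm diameter; 90 mm tall in all, about 0.11 kg. Starts upright. Its origin is the centre of its underside; z is up.
- jar: Squat round white jar with a grey screw lid of the same width, 54 mm diameter, 48 mm tall, about 0.10 kg. Starts upright. Its origin is the centre of its underside; z is up.
- slidebox: Long white plastic slide box with a grey seam and a paper label on top, 78 mm (its x) by 36 mm (its y) by 34 mm high, about 0.07 kg. It fits a bay only with its long side along the tray's x. Starts flat. Its origin is the centre of its underside; z is up.
- block: Bare grey metal tube block with six dark holes in its top, 60 mm (its x) by 40 mm (its y) by 45 mm high, about 0.25 kg. Starts holes up. Its origin is the centre of its underside; z is up.
- squarebox: Square brown cardboard box, 50 mm by 50 mm (sides along its x and y) by 40 mm high, about 0.06 kg, rigid. Starts flat. Its origin is the centre of its underside; z is up.
- vial: Bystander: small amber vial with a white cap, 26 mm diameter, 44 mm tall, loose, standing among the stock. Its origin is the centre of its underside; z is up.
- beaker: Bystander: open white beaker, 60 mm across the rim, 50 mm tall, loose, beyond the stock. Its origin is the centre of its underside; z is up.
- dish: Bystander: flat closed white culture dish, 62 mm diameter, 16 mm high, loose, beyond the stock. Its origin is the centre of its underside; z is up.
There are look-alikes about, which are no part of the job. Leave any blue or purple look-alike of the block alone.

How it is judged:
By the outcome, as a careful person would: the job done as asked, in the order asked, and still so for the second after the job is handed in, with the robot touching nothing.
It also fails if it takes over 136 s, if anything falls off the work surface, if the arm or the gripper's body presses on something with over 40 N, if the wrist force passes 120 N, or if a joint passes its speed limit or range.

ROBOT

A 6-joint arm with a two-finger parallel gripper is mounted at the origin on the work surface. World frame = base frame: x ahead of the robot, y to its left, z up, the work surface at z = 0. Lengths are in m, angles in degrees, forces in N, time in s.
With the tool pointing down it reaches from about 0.325 to 0.85 m from the base axis. Payload 15.5 kg.
Tool frame: the origin (TCP) lies at the very end of the fingers, on their centre line; the grasp point (between the pads) lies arm.grip_depth behind it (arm.grip_depth is the distance from the TCP to the grasp point, in m); z points along the fingers, y is the direction in which the jaws open and shut (so a half turn about z gives the same grasp; the last joint's range is limited). The gripper opens to 91 mm and grips with 3 to 60 N. Pads are 32 mm wide; open, the fingers measure 118 mm over their backs; the gripper's body (76 mm by 178 mm) begins 60 mm behind the grasp point.
Start: joints at [-72.221, 28.281, 77.091, -0, 74.628, -5.472], TCP at [0.247, -0.574, 0.214] pointing down, gripper open.
Joint ranges: [-166.48, 166.48], [-47.26, 123.95], [12.59, 153.08], [-70.14, 250.14], [6.76, 159.57], [-176.63, 176.63]. Speed limits (degrees/s): [108.29, 108.29, 147.25, 172.46, 172.46, 172.46].

INTERFACE

Orientations are given as a 3x3 rotation matrix whose columns are the frame's x, y, z axes.
In Python, from rig import arm gives the robot as it stands. Calls block until the motion is done:
- arm.move_to(position, orientation): joint-space move of the TCP to a pose.
- arm.move_l(position, orientation=None, feed=0.15): straight line of the TCP; orientation=None keeps the orientation; feed is the mean speed in m/s.
- arm.move_joints(angles): joint-space move.
- arm.grip(opening): finger opening in m; the grip force is fixed at half the most; returns when the fingers have stopped.
- arm.sleep(seconds).
- arm.solve_ik(position, orientation): joint angles nearest the present ones, or None.
- arm.snapshot(name): name is "side" or "top"; returns the picture (420x560x3 uint8, red, green, blue); there is no depth.
- arm.get_calibration(name): a dict with "intrinsics" (3x3 intrinsics, pixels), "cam_to_world" (4x4, takes a point from camera to world coordinates). Camera axes: x right, y down, z forward; pixel columns grow to the right and rows downward; lengths in m; the calibration is good to about 2 mm. A picture is of the moment at which its call begins. get_calibration takes no time and is no camera call.
A pose or a line that the arm cannot do raises arm.Unreachable and nothing moves.
- arm.sign_off(): hands the job in, once; it reports no verdict.
Readings, each from a call of its own:
- arm.current_t(): time.
- arm.current_joint_positions(): joint angles.
- arm.current_dq(): joint speeds.
- arm.current_tau(): joint torques, N m.
- arm.current_ee_pos(): TCP position.
- arm.current_tool_rot(): TCP orientation.
- arm.current_force(): force on the tool from outside, world axes, zero at the start.
- arm.current_torque(): the same for the moment, N m.
- arm.current_width(): finger opening in m.
Only numpy, scipy, OpenCV 4.12 (cv2) and the standard library are available. Lean on these libraries where they do the work, as an engineer would, in place of code of your own. Each camera call takes 0.05 s, during which the arm holds its last target. There are 200 camera calls.

## Working session

There is one attempt and no reset: what is moved stays moved. The work goes in short steps, each a Python script; the robot and the scene stay as the last script left them, time stands still between calls to the robot, and variables do not carry over. Pictures are saved under pics/ and viewed, about 12 in all and at most 16, crops included, and the job is handed in when it is done.

```bash
mkdir -p pics; ls; python3 - <<'E'
from rig import arm
import cv2,numpy as np
for n in("top","side"):
    cv2.imwrite(f"pics/{n}0.png",arm.snapshot(n)[:,:,::-1])
    c=arm.get_calibration(n);print(n,np.round(c["intrinsics"],1).tolist(),np.round(c["cam_to_world"],3).tolist())
print(arm.grip_depth,arm.current_t(),arm.current_tool_rot(),arm.current_width())
E
```

```text
pics
top [[441.7, 0.0, 278.2], [0.0, 441.7, 214.3], [0.0, 0.0, 1.0]] [[-0.013, -0.989, 0.15, 0.431], [-1.0, 0.016, 0.018, 0.052], [-0.02, -0.15, -0.989, 1.229], [0.0, 0.0, 0.0, 1.0]]
side [[405.0, 0.0, 285.4], [0.0, 405.0, 204.1], [0.0, 0.0, 1.0]] [[0.955, -0.179, 0.235, 0.396], [-0.295, -0.548, 0.783, -0.586], [-0.012, -0.817, -0.576, 0.515], [0.0, 0.0, 0.0, 1.0]]
0.0188 0.1 [[ 9.18792260e-01  3.94741239e-01 -3.69077887e-04]
 [ 3.94741402e-01 -9.18791635e-01  1.07562538e-03]
 [ 8.54880208e-05 -1.13396660e-03 -9.99999353e-01]] 0.09144294221554627
```

View pics/top0.png

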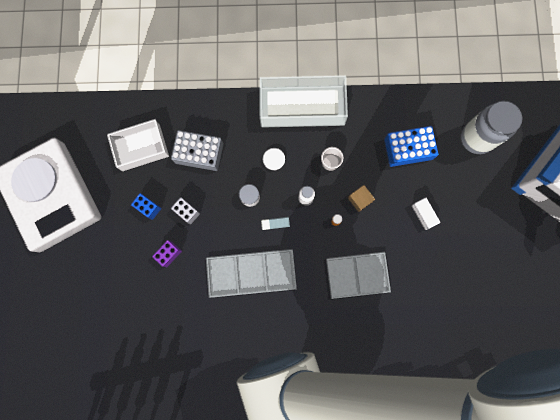

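View pics/side0.png

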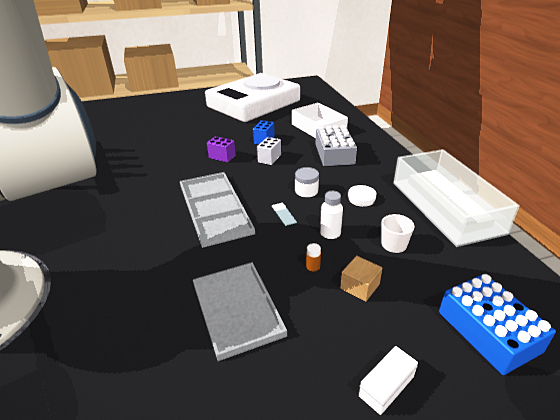

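Candidates (top view): for the block, (184,210) is grey, while (145,206) is blue, (166,253) is purple and the (197,148) rack is large. Slide box: (426,213) is white; (275,223) is a flat glass slide. Bottle: (307,195). Jar: (249,195), not the dish (274,158) or beaker (332,158). Square box: (362,198). A close crop will check these.

```bash
cat > h.py <<'E'
from rig import arm
import cv2,numpy as np
def ray(n,uv):
    c=arm.get_calibration(n);T=c["cam_to_world"]
    d=T[:3,:3]@np.linalg.inv(c["intrinsics"])@np.array([uv[0],uv[1],1.]);return T[:3,3],d
def plane(n,uv,z):
    o,d=ray(n,uv);return (o+d*(z-o[2])/d[2])[:2]
def proj(n,p):
    c=arm.get_calibration(n);T=np.linalg.inv(c["cam_to_world"]);q=c["intrinsics"]@(T[:3,:3]@np.asarray(p)+T[:3,3]);return q[:2]/q[2]
def rect(n,m,box,z):
    """min-area rect (world, plane z) of the biggest blob of mask m inside box"""
    u0,v0,u1,v1=box;k=np.zeros(m.shape,np.uint8);k[v0:v1,u0:u1]=m[v0:v1,u0:u1]
    cs,_=cv2.findContours(k,cv2.RETR_EXTERNAL,cv2.CHAIN_APPROX_NONE);c=max(cs,key=cv2.contourArea)[:,0]
    w=np.array([plane(n,p,z) for p in c])*1000
    return cv2.minAreaRect(w.astype(np.float32))
E
python3 - <<'E'
from h import *
im=cv2.imread("pics/top0.png")
a=cv2.resize(im[130:305,130:450],None,fx=2.5,fy=2.5,interpolation=cv2.INTER_CUBIC)
cv2.imwrite("pics/crop1.png",a)
g=im.max(2).astype(int)
m=((g>60)*255).astype(np.uint8)
for n,b,z in [("tray3",(195,235,305,305),.014),("tray2",(318,240,400,305),.014),("bottle",(292,178,322,210),.045),("jar",(232,178,266,212),.024),("sbox",(405,190,447,236),.017),("block",(165,190,205,228),.022),("sq",(343,178,380,216),.02),("vial",(325,208,348,232),.022),("glass",(255,212,295,232),0)]:
    print(n,rect("top",m,b,z))
E
```

```text
tray3 ((455.27923583984375, 151.9361114501953), (112.02116394042969, 242.24664306640625), 4.6688313484191895)
tray2 ((446.1042785644531, -140.43157958984375), (111.74064636230469, 164.00453186035156), 5.487046718597412)
bottle ((661.626953125, -3.2011489868164062), (43.57923889160156, 52.83678436279297), 88.5339126586914)
jar ((669.9160766601562, 155.61605834960938), (58.56385803222656, 62.53549575805664), 89.60079193115234)
sbox ((610.6812133789062, -331.8924865722656), (81.86338806152344, 50.602630615234375), 26.451772689819336)
block ((629.1088256835938, 333.09375), (76.32901000976562, 44.37236404418945), 48.9401741027832)
sq ((656.8307495117188, -156.64920043945312), (54.339744567871094, 60.60148239135742), 35.84712600708008)
vial ((597.3154296875, -86.57106018066406), (30.382627487182617, 30.572057723999023), 89.05084228515625)
glass ((593.3594970703125, 83.71321105957031), (30.33592987060547, 80.5528564453125), 5.466146945953369)
```

View pics/crop1.png

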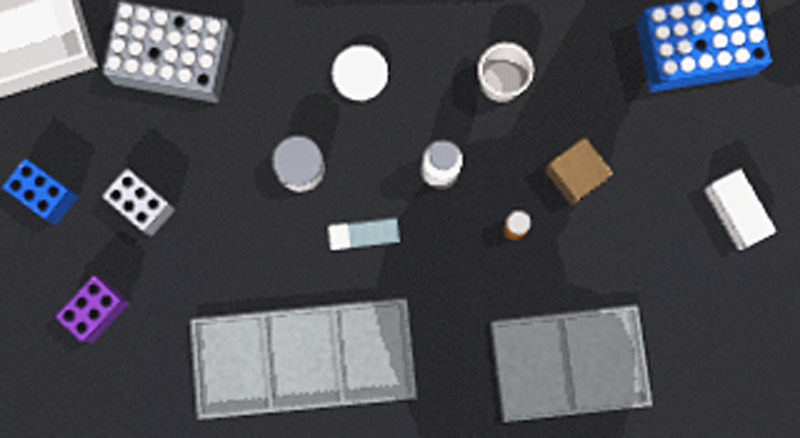

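The crop confirms the choices: grey block with holes (crop 137,202), white slide box (740,210), white bottle with narrow cap (442,163), grey-lidded jar (298,163) and brown box (580,170). I'll refine the block and box yaws from their top faces, then pick the bottle first.

```bash
cat >> h.py <<'E'
def R(a):
    y=np.array([np.cos(a),np.sin(a),0]);z=np.array([0,0,-1.]);return np.column_stack([np.cross(y,z),y,z])
def ori(p,deg):
    """half-turn choice that keeps joint 6 near its middle"""
    b=np.degrees(np.arctan2(p[1],p[0]));return R(np.radians(b+(deg-b+90)%180-90))
T3=(.4553,.1519,4.67);T2=(.4461,-.1404,5.49)
def bay(t,y):
    a=np.radians(t[2]);return np.array([t[0]-y*np.sin(a),t[1]+y*np.cos(a)])
UP=.16
def pick(xy,deg,h):
    r=ori(xy,deg);arm.move_to([*xy,UP],r);arm.move_l([*xy,h],feed=.2);arm.grip(0)
    w=arm.current_width();arm.move_l([*xy,UP],feed=.2)
    print("pick w",w,arm.current_width(),"F",np.round(arm.current_force(),2),"t",arm.current_t())
def place(xy,deg,h,w):
    r=ori(xy,deg);arm.move_to([*xy,UP],r);arm.move_l([*xy,.045+h],feed=.2);arm.move_l([*xy,h+.0045],feed=.06)
    print("down F",np.round(arm.current_force(),2))
    arm.grip(w+.012);arm.move_l([*xy,UP],feed=.2);arm.grip(.091);print("t",arm.current_t())
E
python3 - <<'E'
from h import *
im=cv2.imread("pics/top0.png");g=im.min(2)
for n,b,z in [("sbox",(405,190,447,236),.034),("block",(165,190,205,228),.045)]:
    s=g[b[1]:b[3],b[0]:b[2]];print(n,np.histogram(s,range(0,257,16))[0])
    for th in (120,150,180,210,235): 
        try: print(th,rect("top",((g>th)*255).astype(np.uint8),b,z))
        except Exception as e: print(th,e)
xy=[.664,-.003]
pick(xy,4.67,.020); place(bay(T3,-.078),4.67,.020,.042)
E
```

```text
sbox [  0   7 467 933   8   5  10   8  14  14  31  52   7  13  13 350]
120 ((608.4224243164062, -327.47381591796875), (78.5260238647461, 46.98887634277344), 26.121185302734375)
150 ((608.8252563476562, -328.0788269042969), (78.177490234375, 46.0362548828125), 25.58622169494629)
180 ((608.6261596679688, -327.8303527832031), (76.07963562011719, 44.183982849121094), 26.029714584350586)
210 ((610.1177978515625, -330.9471740722656), (76.0698013305664, 36.50818634033203), 26.13055992126465)
235 ((610.0103759765625, -332.0562744140625), (74.99674987792969, 34.737060546875), 26.365970611572266)
block [ 37  27 655 435  15  27  25  34  41  17  13  26  13  43 108   4]
120 ((625.9094848632812, 328.4093933105469), (69.70899200439453, 41.191444396972656), 49.686275482177734)
150 ((628.2457275390625, 331.45086669921875), (60.823673248291016, 39.35442352294922), 49.161643981933594)
180 ((628.52392578125, 331.3963928222656), (60.04651641845703, 38.67622375488281), 49.158546447753906)
210 ((628.250244140625, 331.04644775390625), (58.119537353515625, 37.60279083251953), 48.9557991027832)
235 ((639.9718627929688, 317.3349914550781), (3.9666285514831543, 1.9171810150146484), 44.71043014526367)
pick w 0.04139366137601853 0.04137439378445359 F [-0.09 -0.69 -1.7 ] t 5.1333
down F [ 0.18  0.07 -1.17]
t 9.425
```

```bash
python3 - <<'E'
from h import *
pick([.670,.1555],4.67,.016); place(bay(T3,0),4.67,.016,.054)
arm.move_to([.62,-.25,.25],ori([.62,-.25],116))
cv2.imwrite("pics/s1.png",arm.snapshot("side")[:,:,::-1])
cv2.imwrite("pics/t1.png",arm.snapshot("top")[:,:,::-1])
a=cv2.imread("pics/s1.png")[120:330,150:450];b=cv2.imread("pics/t1.png")[130:305,130:450]
cv2.imwrite("pics/c2.png",np.vstack([cv2.resize(a,(430,300),interpolation=2),cv2.resize(b,(430,235),interpolation=2)]))
E
```

```text
pick w 0.05356684714113284 0.05330069248525211 F [ 0.89  0.36 -1.63] t 12.7083
down F [-0.12 -0.79 -1.25]
t 16.8833
```

View pics/c2.png

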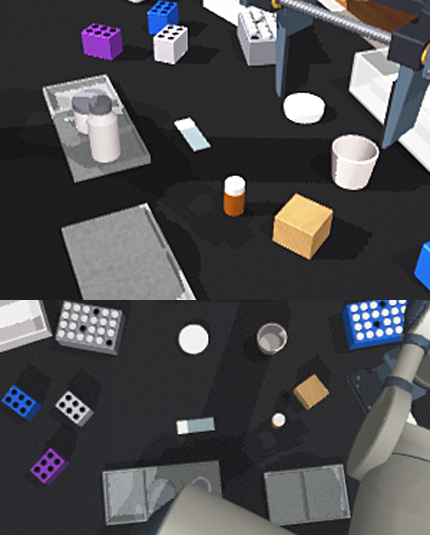

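The bottle and jar stand upright in their bays; vial, beaker and dish are untouched. Next the slide box, then block and square box.

```bash
python3 - <<'E'
from h import *
pick([.610,-.3315],116.2,.013)
place(bay(T3,.078),94.67,.013,.036)
pick([.6285,.332],139.1,.016)
place(bay(T2,.039),5.49,.016,.040)
pick([.657,-.1566],35.8,.014)
place(bay(T2,-.039),5.49,.014,.050)
arm.move_to([.247,-.574,.214],ori([.247,-.574],-67))
a=arm.snapshot("side")[120:390,150:450,::-1];b=arm.snapshot("top")[:,:,::-1]
cv2.imwrite("pics/t2.png",b)
cv2.imwrite("pics/c3.png",np.vstack([cv2.resize(a,(430,387),interpolation=2),cv2.resize(b[130:305,130:450],(430,213),interpolation=2)]))
print(arm.current_t())
E
```

```text
pick w 0.03611949547709664 0.035733188078996746 F [-0.01 -0.41 -1.41] t 21.8167
down F [-0.15  1.16 -1.74]
t 27.475
pick w 0.03960161309620565 0.04001389682920111 F [-0.95 -0.59 -2.14] t 32.1917
down F [-0.1  -0.51 -2.18]
t 37.3917
pick w 0.04981244144770429 0.04935099616884114 F [ 0.3  -0.62 -0.72] t 40.7583
down F [-0.14  0.44 -0.18]
t 44.975
46.7167
```

View pics/c3.png

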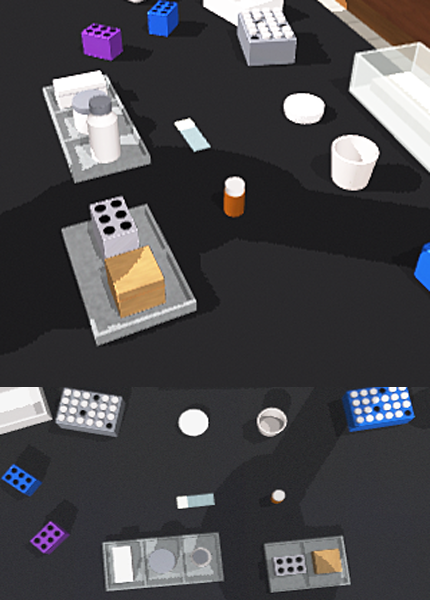

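All five are in their trays. One close crop will check fit and flatness.

```bash
python3 - <<'E'
from h import *
b=cv2.imread("pics/t2.png")[240:305,195:400];a=arm.snapshot("side")[165:360,175:295,::-1]
c=cv2.resize(b,(800,254),interpolation=2);d=cv2.resize(np.ascontiguousarray(np.rot90(a)),(560,345),interpolation=2)
o=np.zeros((600,800,3),np.uint8);o[:254]=c;o[254:599,:560]=d;cv2.imwrite("pics/c4.png",o)
im=cv2.imread("pics/t2.png")
for n,p in [("bottle",(*bay(T3,-.078),.094)),("jar",(*bay(T3,0),.052)),("sbox",(*bay(T3,.078),.038)),("block",(*bay(T2,.039),.049)),("sq",(*bay(T2,-.039),.044))]:
    q=proj("top",p);print(n,q,((q-[195,240])*3.9).round())
E
```

```text
bottle [278.25654598 269.26459461] [325. 114.]
jar [249.24677814 272.51771605] [212. 127.]
sbox [220.726819   275.41456828] [100. 138.]
block [345.27279122 276.13697802] [586. 141.]
sq [374.30121251 272.90888441] [699. 128.]
```

View pics/c4.png

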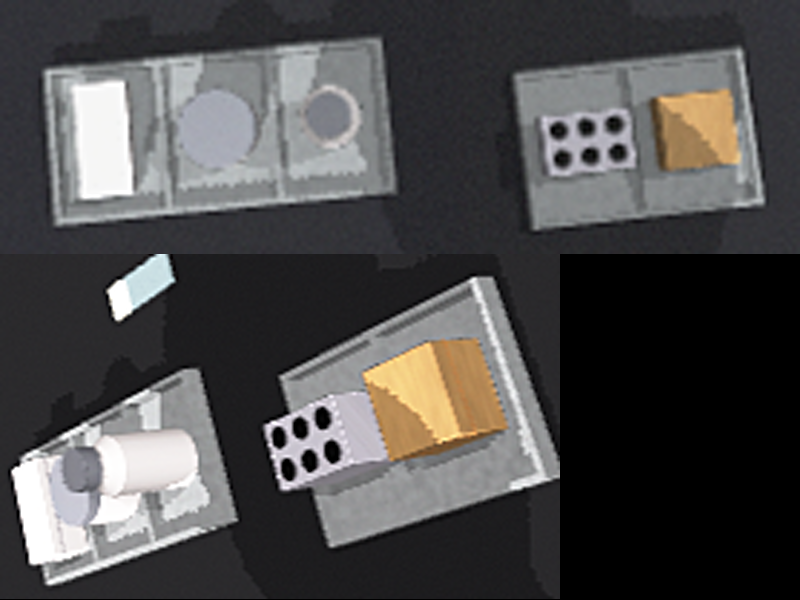

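Each object's top lies within about 1–2 mm of where a flat, centred one would appear, and each is clear of the walls. Handing in.

```bash
python3 -c "
from rig import arm
print(arm.current_t());arm.sign_off()"
```

```text
46.7667
the job is handed in; nothing more can be done
```

Both kits are made up and the job is handed in at 46.8 s of the 136 s allowed.

- **Long tray:** it holds the bottle, the jar and the slide box, each in its own bay. The slide box lies with its long side along the tray's x.
- **Short tray:** it holds the metal tube block, holes up, and the square box, each in its own bay.
- **Checks:** the last top and side pictures show everything upright and flat. By eye, each top was within about 1–2 mm of where I expected it, and clear of the bay walls. Grip widths matched the object sizes, and the wrist force read at lift and set-down stayed under about 3 N.
- **Bystanders:** I never touched the vial, beaker, dish, the look-alike blocks or the glass slide, and they appear unmoved in the pictures.

No check failed or disagreed. I viewed 6 pictures in all.

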